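Open the marker tray with its release pin

ROBOT

A 6-joint arm with a two-finger parallel gripper is mounted at the origin on the work surface. World frame = base frame: x ahead of the robot, y to its left, z up, the work surface at z = 0. Lengths are in m, angles in rad, forces in N, time in s.
With the tool pointing down it reaches from about 0.375 to 0.975 m from the base axis. Payload 3.8 kg.
Tool frame: the origin (TCP) lies midway between the tips of the shut fingers; the grasp point (between the pads) lies 19 mm behind it; z points along the fingers, y is the line along which they close (so a half turn about z gives the same grasp; the last joint's range is limited). The gripper opens to 85 mm and grips with 20 to 120 N. Pads are 22 mm wide; open, the fingers measure 114 mm over their backs; the gripper's body (76 mm by 85 mm) begins 54 mm behind the grasp point. The pads swing forward as they close: fully open they stand 13 mm farther back than shut.
Start: joints at [-1.149, 0.264, 1.604, -0, 1.274, -0.037], TCP at [0.299, -0.605, 0.231] pointing down, gripper open.
Joint ranges: [-2.63, 2.63], [-0.94, 2.18], [0.31, 2.57], [-1.31, 4.45], [0, 2.66], [-2.55, 2.55]. Speed limits (rad/s): [2.57, 2.57, 3.14, 3.14, 3.14, 3.14].

INTERFACE

Orientations are given as a unit quaternion [x, y, z, w].
In Python, from plant import read_state, get_image, camera_model, finish_job gives the robot as it stands.
- The arm moves only by the tool play_rows, never from a script. Its argument "motion" is a list of rows, each an object of numbers: "tx", "ty", "tz": the shift along the tool's x, y, z in units of 25 mm (1.0 is 25 mm); "ax", "ay", "az": the turn, a rotation vector about the tool's x, y, z in units of 6 degrees (1.0 is 6 degrees); "gripper": the closure, from 0 (fully open) to 1 (shut). A call has 1 to 12 rows; each row shifts and turns the commanded pose from where the row before left it, along the tool's axes as they then stand; what a row does not reach is not made up. A row lasts 1/12 s, in which the tool goes at most 41.7 mm and 7.16 degrees, less where a joint would pass 70% of its speed; a pose out of reach is approached as far as the arm can. A call is refused whole if a number of a shift passes 1 or a number of a turn 1, either way. A call with a gripper value outside its range is refused whole. The fingers move at their own pace and stop on an object; "squeeze" is the grip in N (left out, the last holds). Time passes only in rows, so rows that do not move let the fingers close. It gives the time, the measured TCP pose, the force, the opening and the grip force at its end, in the units of the state.
- read_state(): the state, without advancing time (a new reading comes with each control period).
- get_image(name): name is "side" or "top"; returns (picture, depth): 384x512x3 uint8, blue, green, red; 384x512 float32, m along the optical axis (not along the pixel's ray), 0 where there is no reading.
- camera_model(name): a dict with "K" (3x3 intrinsics, pixels), "dist" ([k1, k2, p1, p2, k3] as OpenCV has them; the pictures are not rectified), "xyz" and "orientation" of the camera in the world. Camera axes: x right, y up, looking along -z (the intrinsics and any distortion apply to the point x, -y, -z); pixel columns grow to the right and rows downward; lengths in m; the calibration is good to about 2 mm. A picture is of the moment at which its call begins. camera_model takes no time and is no camera call.
- finish_job(): hands the job in; it is judged then, once.
The state is a dict: "time_s": time; "joint_pos": joint angles; "qd": joint speeds; "effort": joint torques, N m; "tool_pos": TCP position; "ee_rot": TCP orientation; "wrist_force": force on the tool from outside, world axes, zero at the start; "wrist_torque": the same for the moment, N m; "gripper_width": finger opening in m; "finger_force": force on a finger pad.
Only numpy, scipy, OpenCV 4.12 (cv2) and the standard library are available. Lean on these libraries where they do the work, as an engineer would, in place of code of your own. Each camera call takes 0.05 s, during which the arm holds its last target. There are 200 camera calls.

TASK

Take the red-handled release pin out of its wooden stand, put it down through the ringed hole on top of the orange marker unit, feel for the spring catch inside and press it until the tray lets go, keeping the pin in the hole until the orange tray has come fully out. Press gently, never with more than 15 N on the catch or the case. Then put the pin back upright in its stand, fully home, and leave the blue unit shut and the other things on the table where they are.

Things in the scene. Friction and masses are not known exactly. Their poses are not given: they have to be found in the camera images.
- orange_unit: white marker unit with orange tray front, orange bar along the front of its top and orange ring round its release hole; 150 mm deep (x), 110 mm wide (y), 85 mm high, fixed to the table. Origin: centre of its underside; x points from its front to its back. This is the one to open.
- orange_hole (a point): centre of the mouth of the orange unit's release hole, on its top, 52 mm behind the unit's centre; z up. 9.5 mm wide, chamfered, through the 6 mm top. Below it hides the catch, a pad 26 x 26 mm, 17 to 41 mm down (varies, not measured). Its spring resists 3 N at first touch and about 8 N as it lets go at 5 mm of travel, then 1 to 2 N less; rigid stop at 7.5 mm. Over 15 N harms it
- orange_tray (a joint): how far the orange tray has come out of the unit's front (m): 0 shut, 0.048 fully out against its stop. A damped spring (about 6 N) pushes it out in about a second once the catch is pressed. If the catch is let up before 0.030, a second tooth stops the tray at 0.018: press again to go on
- blue_unit: white marker unit with blue tray front, blue bar along the front of its top and blue ring round its release hole; 150 mm deep (x), 110 mm wide (y), 85 mm high, fixed to the table. Origin: centre of its underside; x points from its front to its back. Leave it shut.
- blue_hole (a point): centre of the mouth of the blue unit's release hole, on its top, 52 mm behind the unit's centre; z up. 9.5 mm wide, chamfered, through the 6 mm top. Its catch is like the orange one's
- blue_tray (a joint): how far the blue tray has come out of the unit's front (m): 0 shut, 0.048 fully out against its stop. Must stay 0
- pin_grip (a point): the point to grip on the pin, on the axis of its red round handle, 99 mm above the tip; z from tip to handle. Handle 16 mm across, from 30 mm below this point to 22 mm above it; under it a black collar 20 mm across, 4 mm thick, its underside 34 mm below this point; then a steel shaft 6 mm across, 65 mm long. About 60 g
- pin_tip (a point): the tip of the pin, on its axis (the last 4 mm taper to 2.4 mm); z points along the pin from tip to handle
- pin: the whole release pin; origin at the tip, z from tip to handle
- stand: wooden pin stand, a block 64 x 64 x 72 mm, fixed to the table; origin: centre of its underside
- stand_socket (a point): centre of the mouth of the stand's socket, on its top, 72 mm above the table: a round hole 9.5 mm wide, 68 mm deep, slightly chamfered. The pin stands in it with its collar resting on the stand's top (tip 65 mm below the mouth)
- marker_a: black marker with an orange cap, 130 x 14 x 14 mm, lying left of the units. Leave alone
- marker_b: black marker with a green cap, 130 x 14 x 14 mm, lying right of the units. Leave alone
- eraser: blue and white eraser, 52 x 22 x 12 mm. Leave alone
- glue_stick: yellow glue stick with a red cap, 28 mm across, 95 mm tall, standing behind the pin stand. Leave alone
- ruler: green ruler, 300 x 32 x 6 mm, lying at the far left. Leave alone
- sharpener: small aluminium sharpener, 34 x 26 x 24 mm. Leave alone
Not all that is in view belongs to the job. Leave any pink or purple look-alike of the blue_unit alone.

How it is judged:
By the outcome, as a careful person would: the job done as asked, in the order asked, and still so for the second after the job is handed in, with the robot touching nothing.
It also fails if it takes over 64 s, if anything falls off the work surface, if the arm or the gripper's body presses on something with over 40 N, if the wrist force passes 120 N, or if a joint passes its speed limit or range.

## Working session

There is one attempt and no reset: what is moved stays moved. The work goes in short steps, Python scripts to look and compute and a tool call to move; the robot and the scene stay as the last step left them, time stands still between calls to the robot, and variables do not carry over. Pictures are saved under pics/ and viewed, at most 10 in all, crops included, and the job is handed in when it is done.

Besides the shell and the picture viewer there is one more tool, called after "Emit:" in YAML: its name, and indented under it one key for each argument. play_rows: Moves the arm, as the interface text tells. Its arguments: {"type":"object","properties":{"motion":{"type":"array","items":{"type":"object","properties":{"tx":{"type":"number"},"ty":{"type":"number"},"tz":{"type":"number"},"ax":{"type":"number"},"ay":{"type":"number"},"az":{"type":"number"},"gripper":{"type":"number"}}}},"squeeze":{"type":"number"}},"required":["motion"]}

```bash
mkdir -p pics; cat > h.py <<'E'
import numpy as np, cv2
from plant import *
from scipy.spatial.transform import Rotation as R
def cam(n):
    c=camera_model(n); return np.array(c["K"]),np.array(c["dist"]),np.array(c["xyz"]),R.from_quat(c["orientation"]).as_matrix()
def ray(n,u,v):
    K,d,t,M=cam(n); p=cv2.undistortPoints(np.array([[[u,v]]],float),K,d)[0,0]
    return t,M@np.array([p[0],-p[1],-1.])
def onz(n,u,v,z):
    t,r=ray(n,u,v); return t+r*(z-t[2])/r[2]
def proj(n,P):
    K,d,t,M=cam(n); q=(np.atleast_2d(P)-t)@M; q[:,1:]*=-1
    return cv2.projectPoints(q,np.zeros(3),np.zeros(3),K,d)[0][:,0]
E
python3 - <<'E'
from h import *
for n in("side","top"):
    im,d=get_image(n); cv2.imwrite(f"pics/{n}0.png",im); np.save(f"{n}_d.npy",d)
    c=camera_model(n); print(n,c)
print(read_state())
E
```

```text
side {'K': array([[398.14869274,   0.        , 253.90140962],
       [  0.        , 398.14869274, 189.79920398],
       [  0.        ,   0.        ,   1.        ]]), 'dist': array([-0.12380737,  0.        ,  0.        ,  0.        ,  0.        ]), 'xyz': array([-0.04519757,  0.60407056,  0.92874192]), 'orientation': array([-0.14177585,  0.34511539,  0.85556488, -0.35889235])}
top {'K': array([[478.83418918,   0.        , 254.75304267],
       [  0.        , 478.83418918, 184.48019518],
       [  0.        ,   0.        ,   1.        ]]), 'dist': array([-0.15292865,  0.        ,  0.        ,  0.        ,  0.        ]), 'xyz': array([0.27879551, 0.06202846, 1.56238401]), 'orientation': array([ 0.05063406, -0.06189064, -0.70387745,  0.70580611])}
{'time_s': 0.1, 'joint_pos': array([-1.14890325e+00,  2.64697123e-01,  1.60524488e+00,  8.36917069e-06,
        1.27373824e+00, -3.68595936e-02]), 'qd': array([-0.00074119, -0.0011728 , -0.00215493, -0.00096315,  0.00026909,
       -0.00014075]), 'effort': array([ 6.64578674e-04, -5.16704750e+01, -3.68590629e+01,  1.32606638e-05,
        6.25569199e-03, -3.93757875e-05]), 'tool_pos': array([ 0.29865848, -0.60457883,  0.23006952]), 'ee_rot': array([ 9.73808136e-01,  2.27368919e-01, -1.95783061e-04, -1.02527788e-03]), 'wrist_force': array([ 0.13805583, -0.14884957, -0.69048406]), 'wrist_torque': array([-0.03479224, -0.03817094,  0.04248085]), 'finger_force': 0.0, 'gripper_width': 0.08559099651094192}
```

View pics/top0.png

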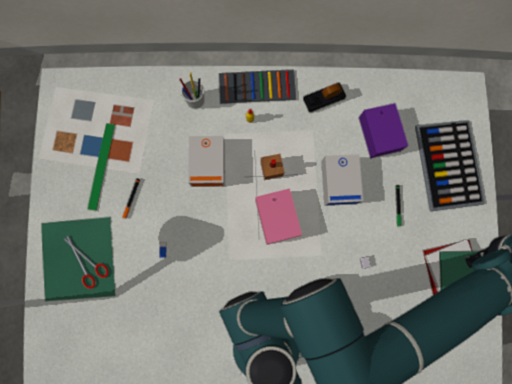

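View pics/side0.png

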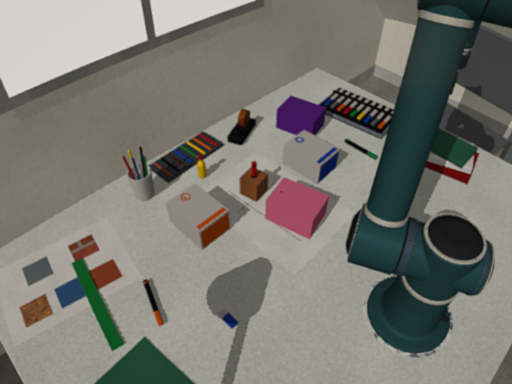

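The top view shows the orange unit at about (206,160) with its ring near (206,143), and the stand and pin near (273,164). The pink look-alike is at (278,215) and the blue unit at (342,180). I'll enlarge these next.

```bash
python3 - <<'E'
from h import *
t=cv2.imread("pics/top0.png"); s=cv2.imread("pics/side0.png")
def c(im,x,y,w,h,f): return cv2.resize(im[y:y+h,x:x+w],None,fx=f,fy=f,interpolation=cv2.INTER_CUBIC)
a=np.hstack([c(t,182,130,50,60,8),c(t,250,140,50,60,8)])
b=np.hstack([c(s,160,180,80,70,5),c(s,230,150,80,70,5)])
cv2.imwrite("pics/cA.png",a); cv2.imwrite("pics/cB.png",b)
print(onz("top",206,143,.085),onz("side",185,197,.085))
d=np.load("top_d.npy"); 
for u,v in((206,155),(206,140),(280,175),(266,160)):
    print(u,v,d[v,u])
E
```

```text
[0.64889079 0.19351044 0.085     ] [0.64687981 0.19549302 0.085     ]
206 155 1.5053809
206 140 1.522462
280 175 1.5499831
266 160 1.5247918
```

View pics/cA.png

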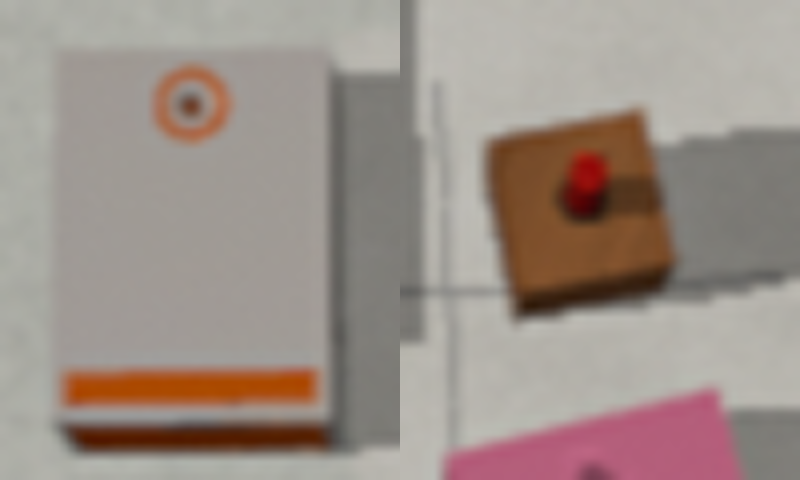

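View pics/cB.png

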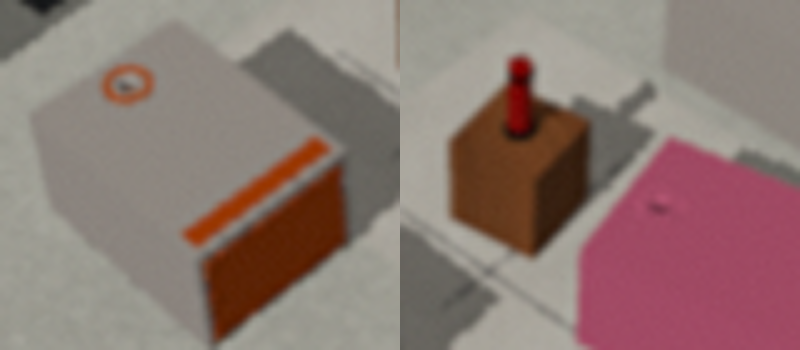

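```bash
cat >> h.py <<'E'
def tri(pa,pb):
    (a,u),(b,v)=ray("top",*pa),ray("side",*pb); u=u/np.linalg.norm(u); v=v/np.linalg.norm(v)
    A=np.c_[u,-v]; s=np.linalg.lstsq(A,b-a,rcond=None)[0]; p,q=a+u*s[0],b+v*s[1]
    return (p+q)/2,np.linalg.norm(p-q)
def blob(im,box,hue,smin=110,vmin=60):
    x,y,w,h=box; c=cv2.cvtColor(im[y:y+h,x:x+w],cv2.COLOR_BGR2HSV)
    m=(np.abs((c[...,0].astype(int)-hue+90)%180-90)<8)&(c[...,1]>smin)&(c[...,2]>vmin)
    v,u=np.nonzero(m); return u+x,v+y
E
python3 - <<'E'
from h import *
t=cv2.imread("pics/top0.png"); s=cv2.imread("pics/side0.png")
res={}
for n,im,b in(("top",t,(198,134,16,18)),("side",s,(178,190,16,14))):
    u,v=blob(im,b,8,90); print(n,len(u),u.mean(),v.mean(),(u.min()+u.max())/2,(v.min()+v.max())/2)
    e=cv2.fitEllipse(np.c_[u,v].astype(np.float32)); print(e); res[n]=e[0]; print(onz(n,*e[0],.085))
print("hole tri",tri(res["top"],res["side"]))
for n,im,b in(("top",t,(265,152,16,18)),("side",s,(245,155,16,25))):
    u,v=blob(im,b,0,150); c=(u.mean(),v.mean()); print(n,len(u),c,onz(n,*c,.102),v.min(),v.max()); res[n]=c
print("pin mid tri",tri(res["top"],res["side"]))
print("stand centre top",onz("top",272.1,164.9,.072)," collar side",onz("side",253.6,175.2,.074))
print("pin top",onz("top",273.3,160.3,.128),tri((273.3,160.8),(253.6,163)))
print("stand corners",[onz("top",250+(x+.5)/8-.5,140+(y+.5)/8-.5,.072)[:2] for x,y in((87,143),(243,110),(272,262),(120,298))])
print(cam("top")[2:],R.from_quat(read_state()["ee_rot"]).as_matrix())
E
```

```text
top 41 205.65853658536585 142.5121951219512 205.5 142.5
((205.41940307617188, 142.52366638183594), (8.0797700881958, 8.134855270385742), 39.94845962524414)
[0.65044209 0.19538778 0.085     ]
side 48 185.125 196.39583333333334 185.0 196.5
((185.05487060546875, 196.36636352539062), (6.565133571624756, 9.150675773620605), 78.18006896972656)
[0.64875822 0.19383576 0.085     ]
hole tri (array([0.64954953, 0.19458251, 0.08523345]), np.float64(0.0022242130847368166))
top 35 (np.float64(272.6), np.float64(162.42857142857142)) [ 0.58329927 -0.01664143  0.102     ] 159 166
side 68 (np.float64(253.27941176470588), np.float64(169.25)) [ 0.57928879 -0.01514105  0.102     ] 162 176
pin mid tri (array([ 0.58323138, -0.01752204,  0.09806106]), np.float64(0.002205576252708743))
stand centre top [ 0.58152908 -0.01662742  0.072     ]  collar side [ 0.58066798 -0.01804292  0.074     ]
pin top [ 0.58454705 -0.01742083  0.128     ] (array([ 0.5830051 , -0.01838909,  0.12337813]), np.float64(0.0023750148175040535))
stand corners [array([0.60558216, 0.02042523]), array([ 0.61940169, -0.04186233]), array([ 0.55774875, -0.0529086 ]), array([0.542986  , 0.00741072])]
(array([0.27879551, 0.06202846, 1.56238401]), array([[ 0.00145216,  0.98733447, -0.15864594],
       [-0.99986957,  0.00398544,  0.01565119],
       [ 0.01608524,  0.15860251,  0.98721148]])) [[ 8.96606673e-01  4.42827004e-01 -8.47542920e-04]
 [ 4.42827807e-01 -8.96604647e-01  1.90781791e-03]
 [ 8.49223677e-05 -2.08587784e-03 -9.99997821e-01]]
```

Emit:
play_rows:
  motion:
    - {"az":0.88,"gripper":0}
    - {"az":0.88}
    - {"az":0.88}
    - {"az":0.88}
    - {"az":0.86}
    - {"ty":-1,"tx":0.47}
    - {"ty":-1,"tx":0.47}
    - {"ty":-1,"tx":0.47}
    - {"ty":-1,"tx":0.47}
    - {"ty":-1,"tx":0.47}
    - {"ty":-1,"tx":0.47}
    - {"ty":-1,"tx":0.47}
  squeeze: 40

```text
invalid input at $.motion[0]: expected keys tx, ty, tz, ax, ay, az, gripper
```

Emit:
play_rows:
  motion:
    - {"ty":-1,"tx":0.48}
    - {"ty":-1,"tx":0.48}
    - {"ty":-1,"tx":0.48}
    - {"ty":-1,"tx":0.48}
    - {"ty":-1,"tx":0.48}
    - {"ty":-1,"tx":0.48}
    - {"ty":-1,"tx":0.48}
    - {"ty":-1,"tx":0.48}
    - {"ty":-1,"tx":0.48}
    - {"ty":-1,"tx":0.48}
    - {"ty":-1,"tx":0.48}
    - {"ty":-1,"tx":0.48}

```text
invalid input at $.motion[0]: expected keys tx, ty, tz, ax, ay, az, gripper
```

All keys are required in every row.

Emit:
play_rows:
  motion:
    - {"tx":0,"ty":0,"tz":0,"ax":0,"ay":0,"az":0.88,"gripper":0}
    - {"tx":0,"ty":0,"tz":0,"ax":0,"ay":0,"az":0.88,"gripper":0}
    - {"tx":0,"ty":0,"tz":0,"ax":0,"ay":0,"az":0.88,"gripper":0}
    - {"tx":0,"ty":0,"tz":0,"ax":0,"ay":0,"az":0.88,"gripper":0}
    - {"tx":0,"ty":0,"tz":0,"ax":0,"ay":0,"az":0.86,"gripper":0}
    - {"tx":0.47,"ty":-1,"tz":0,"ax":0,"ay":0,"az":0,"gripper":0}
    - {"tx":0.47,"ty":-1,"tz":0,"ax":0,"ay":0,"az":0,"gripper":0}
    - {"tx":0.47,"ty":-1,"tz":0,"ax":0,"ay":0,"az":0,"gripper":0}
    - {"tx":0.47,"ty":-1,"tz":0,"ax":0,"ay":0,"az":0,"gripper":0}
    - {"tx":0.47,"ty":-1,"tz":0,"ax":0,"ay":0,"az":0,"gripper":0}
    - {"tx":0.47,"ty":-1,"tz":0,"ax":0,"ay":0,"az":0,"gripper":0}
    - {"tx":0.47,"ty":-1,"tz":0,"ax":0,"ay":0,"az":0,"gripper":0}
  squeeze: 40

```text
time_s: 1.1
tool_pos: [0.3813, -0.4286, 0.2307]
ee_rot: [1.0, -0.0, -0.0, -0.0]
wrist_force: [0.2, 0.3, 0.9]
gripper_width: 0.0853
finger_force: 0.0
```

Emit:
play_rows:
  motion:
    - {"tx":0.48,"ty":-1,"tz":0,"ax":0,"ay":0,"az":0,"gripper":0}
    - {"tx":0.48,"ty":-1,"tz":0,"ax":0,"ay":0,"az":0,"gripper":0}
    - {"tx":0.48,"ty":-1,"tz":0,"ax":0,"ay":0,"az":0,"gripper":0}
    - {"tx":0.48,"ty":-1,"tz":0,"ax":0,"ay":0,"az":0,"gripper":0}
    - {"tx":0.48,"ty":-1,"tz":0,"ax":0,"ay":0,"az":0,"gripper":0}
    - {"tx":0.48,"ty":-1,"tz":0,"ax":0,"ay":0,"az":0,"gripper":0}
    - {"tx":0.48,"ty":-1,"tz":0,"ax":0,"ay":0,"az":0,"gripper":0}
    - {"tx":0.48,"ty":-1,"tz":0,"ax":0,"ay":0,"az":0,"gripper":0}
    - {"tx":0.48,"ty":-1,"tz":0,"ax":0,"ay":0,"az":0,"gripper":0}
    - {"tx":0.48,"ty":-1,"tz":0,"ax":0,"ay":0,"az":0,"gripper":0}
    - {"tx":0.48,"ty":-1,"tz":0,"ax":0,"ay":0,"az":0,"gripper":0}
    - {"tx":0.48,"ty":-1,"tz":0,"ax":0,"ay":0,"az":0,"gripper":0}

```text
time_s: 2.1
tool_pos: [0.5252, -0.1287, 0.2308]
ee_rot: [1.0, 0.0, -0.0, -0.0]
wrist_force: [0.7, 0.1, 0.6]
gripper_width: 0.0853
finger_force: 0.0
```

Emit:
play_rows:
  motion:
    - {"tx":0.45,"ty":-0.89,"tz":0,"ax":0,"ay":0,"az":0,"gripper":0}
    - {"tx":0.45,"ty":-0.89,"tz":0,"ax":0,"ay":0,"az":0,"gripper":0}
    - {"tx":0.45,"ty":-0.89,"tz":0,"ax":0,"ay":0,"az":0,"gripper":0}
    - {"tx":0.45,"ty":-0.89,"tz":0.5,"ax":0,"ay":0,"az":0,"gripper":0}
    - {"tx":0.45,"ty":-0.89,"tz":0.8,"ax":0,"ay":0,"az":0,"gripper":0}
    - {"tx":0,"ty":0,"tz":0.8,"ax":0,"ay":0,"az":0,"gripper":0}
    - {"tx":0,"ty":0,"tz":0.8,"ax":0,"ay":0,"az":0,"gripper":0}
    - {"tx":0,"ty":0,"tz":0.7,"ax":0,"ay":0,"az":0,"gripper":0}
    - {"tx":0,"ty":0,"tz":0,"ax":0,"ay":0,"az":0,"gripper":0}

```text
time_s: 2.85
tool_pos: [0.5777, -0.0183, 0.1362]
ee_rot: [1.0, 0.0, -0.004, -0.0]
wrist_force: [-0.7, 0.2, 0.1]
gripper_width: 0.0856
finger_force: 0.0
```

```bash
python3 - <<'E'
from h import *
s,_=get_image("side"); t,_=get_image("top")
c=lambda im,x,y,w,h,f: cv2.resize(im[y:y+h,x:x+w],None,fx=f,fy=f,interpolation=cv2.INTER_CUBIC)
cv2.imwrite("pics/c1.png",np.hstack([c(t,240,130,80,80,5),c(s,210,110,80,80,5)]))
print(read_state()["tool_pos"],proj("top",read_state()["tool_pos"]),proj("side",read_state()["tool_pos"]))
E
```

```text
[ 0.58040968 -0.01881735  0.14031812] [[273.98645089 160.79086899]] [[253.94956322 159.05467147]]
```

View pics/c1.png

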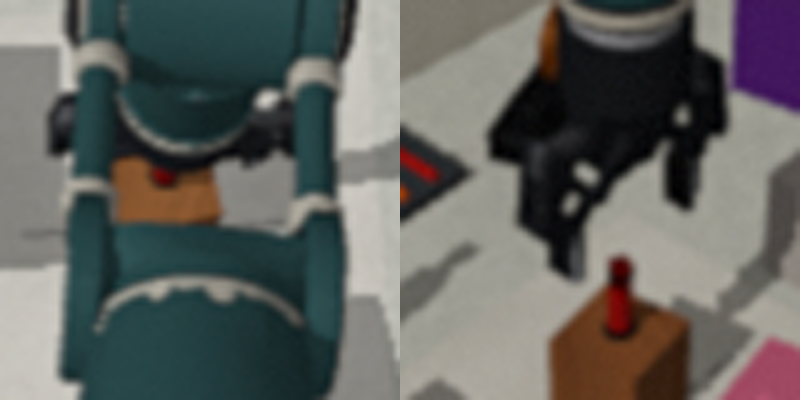

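The side view shows the open fingers straddling the pin, whose top is at about (254,162), and the top view is partly hidden by the arm. I'll descend to the grip height and close.

Emit:
play_rows:
  motion:
    - {"tx":0.06,"ty":-0.07,"tz":0.4,"ax":0,"ay":0,"az":0,"gripper":0}
    - {"tx":0,"ty":0,"tz":0.5,"ax":0,"ay":0,"az":0,"gripper":0}
    - {"tx":0,"ty":0,"tz":0.5,"ax":0,"ay":0,"az":0,"gripper":0}
    - {"tx":0,"ty":0,"tz":0.4,"ax":0,"ay":0,"az":0,"gripper":0}
    - {"tx":0,"ty":0,"tz":0.32,"ax":0,"ay":0,"az":0,"gripper":0}
    - {"tx":0,"ty":0,"tz":0,"ax":0,"ay":0,"az":0,"gripper":0}
    - {"tx":0,"ty":0,"tz":0,"ax":0,"ay":0,"az":0,"gripper":0}
    - {"tx":0,"ty":0,"tz":0,"ax":0,"ay":0,"az":0,"gripper":0.4}
    - {"tx":0,"ty":0,"tz":0,"ax":0,"ay":0,"az":0,"gripper":0.6}
    - {"tx":0,"ty":0,"tz":0,"ax":0,"ay":0,"az":0,"gripper":0.6}
    - {"tx":0,"ty":0,"tz":0,"ax":0,"ay":0,"az":0,"gripper":0.7}
    - {"tx":0,"ty":0,"tz":0,"ax":0,"ay":0,"az":0,"gripper":0.7}

```text
time_s: 3.95
tool_pos: [0.5832, -0.0172, 0.0888]
ee_rot: [1.0, 0.0, 0.0, 0.0]
wrist_force: [0.4, -0.5, 0.8]
gripper_width: 0.0261
finger_force: 0.0
```

Emit:
play_rows:
  motion:
    - {"tx":0,"ty":0,"tz":0,"ax":0,"ay":0,"az":0,"gripper":0.75}
    - {"tx":0,"ty":0,"tz":0,"ax":0,"ay":0,"az":0,"gripper":0.8}
    - {"tx":0,"ty":0,"tz":0,"ax":0,"ay":0,"az":0,"gripper":1}
    - {"tx":0,"ty":0,"tz":0,"ax":0,"ay":0,"az":0,"gripper":1}
    - {"tx":0,"ty":0,"tz":0,"ax":0,"ay":0,"az":0,"gripper":1}
    - {"tx":0,"ty":0,"tz":0,"ax":0,"ay":0,"az":0,"gripper":1}

```text
time_s: 4.45
tool_pos: [0.5831, -0.0171, 0.0885]
ee_rot: [1.0, 0.0, 0.0, -0.0]
wrist_force: [-1.3, -0.3, 3.0]
gripper_width: 0.0149
finger_force: 38.9
```

Emit:
play_rows:
  motion:
    - {"tx":0,"ty":0,"tz":-0.2,"ax":0,"ay":0,"az":0,"gripper":1}
    - {"tx":0,"ty":0,"tz":-0.3,"ax":0,"ay":0,"az":0,"gripper":1}
    - {"tx":0,"ty":0,"tz":-0.4,"ax":0,"ay":0,"az":0,"gripper":1}
    - {"tx":0,"ty":0,"tz":-0.5,"ax":0,"ay":0,"az":0,"gripper":1}
    - {"tx":0,"ty":0,"tz":-0.5,"ax":0,"ay":0,"az":0,"gripper":1}
    - {"tx":0,"ty":0,"tz":-0.5,"ax":0,"ay":0,"az":0,"gripper":1}
    - {"tx":0,"ty":0,"tz":-0.5,"ax":0,"ay":0,"az":0,"gripper":1}
    - {"tx":0,"ty":0,"tz":-0.5,"ax":0,"ay":0,"az":0,"gripper":1}
    - {"tx":0,"ty":0,"tz":-0.5,"ax":0,"ay":0,"az":0,"gripper":1}
    - {"tx":0,"ty":0,"tz":-0.3,"ax":0,"ay":0,"az":0,"gripper":1}
    - {"tx":0,"ty":0,"tz":0,"ax":0,"ay":0,"az":0,"gripper":1}
    - {"tx":0,"ty":0,"tz":0,"ax":0,"ay":0,"az":0,"gripper":1}

```text
time_s: 5.45
tool_pos: [0.5832, -0.0172, 0.1939]
ee_rot: [1.0, 0.0, 0.001, 0.0]
wrist_force: [-0.4, 0.4, -1.1]
gripper_width: 0.0151
finger_force: 39.0
```

Emit:
play_rows:
  motion:
    - {"tx":0.15,"ty":-0.5,"tz":0,"ax":0,"ay":0,"az":0,"gripper":1}
    - {"tx":0.28,"ty":-0.9,"tz":0,"ax":0,"ay":0,"az":0,"gripper":1}
    - {"tx":0.28,"ty":-0.9,"tz":0,"ax":0,"ay":0,"az":0,"gripper":1}
    - {"tx":0.28,"ty":-0.9,"tz":0,"ax":0,"ay":0,"az":0,"gripper":1}
    - {"tx":0.28,"ty":-0.9,"tz":0,"ax":0,"ay":0,"az":0,"gripper":1}
    - {"tx":0.28,"ty":-0.9,"tz":0,"ax":0,"ay":0,"az":0,"gripper":1}
    - {"tx":0.28,"ty":-0.9,"tz":0,"ax":0,"ay":0,"az":0,"gripper":1}
    - {"tx":0.28,"ty":-0.9,"tz":0,"ax":0,"ay":0,"az":0,"gripper":1}
    - {"tx":0.28,"ty":-0.8,"tz":0,"ax":0,"ay":0,"az":0,"gripper":1}
    - {"tx":0.25,"ty":-0.6,"tz":0,"ax":0,"ay":0,"az":0,"gripper":1}
    - {"tx":0.1,"ty":-0.26,"tz":0,"ax":0,"ay":0,"az":0,"gripper":1}
    - {"tx":0,"ty":0,"tz":0,"ax":0,"ay":0,"az":0,"gripper":1}

```text
time_s: 6.45
tool_pos: [0.6512, 0.1961, 0.1922]
ee_rot: [1.0, 0.001, -0.001, 0.0]
wrist_force: [-0.0, -0.2, -0.5]
gripper_width: 0.0148
finger_force: 39.1
```

```bash
python3 - <<'E'
from h import *
s,_=get_image("side"); t,_=get_image("top"); cv2.imwrite("pics/s2f.png",s); cv2.imwrite("pics/t2f.png",t)
st=read_state(); p=st["tool_pos"]; print(p,st["wrist_force"])
off=np.array([0,0,-.080]); print("tip pred",p+off,proj("side",p+off),proj("side",p+[0,0,-.015]),proj("top",p+off),"hole",proj("side",[.6488,.1938,.085]))
c=lambda im,x,y,w,h,f: cv2.resize(im[y:y+h,x:x+w],None,fx=f,fy=f,interpolation=cv2.INTER_CUBIC)
cv2.imwrite("pics/c2.png",np.hstack([c(t,180,120,50,75,8),c(s,160,145,50,75,8)]))
E
```

```text
[0.65090627 0.19397389 0.19256516] [ 0.3299733  -0.73237239 -0.08642953]
tip pred [0.65090627 0.19397389 0.11256516] [[183.40020078 189.41716274]] [[180.51190876 172.94343732]] [[205.12421503 140.21810932]] hole [[185.05578783 196.35248614]]
```

View pics/c2.png

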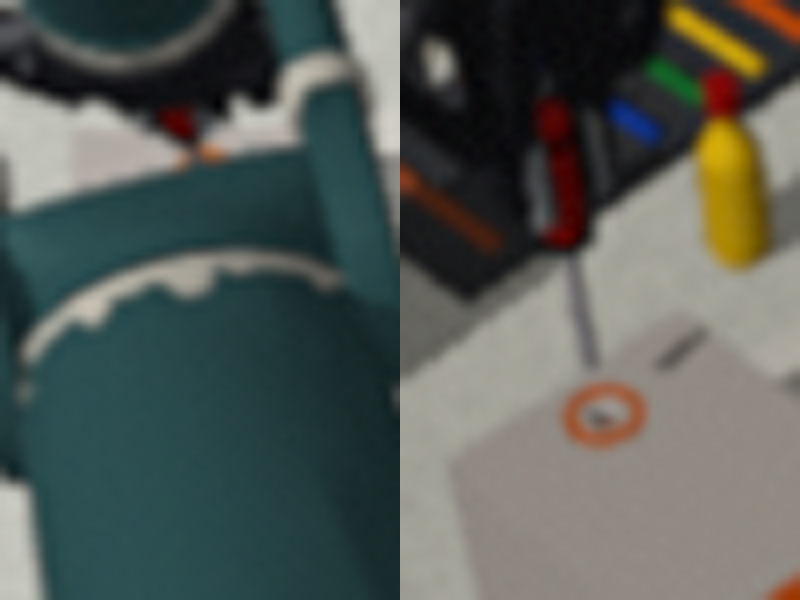

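```bash
python3 - <<'E'
from h import *
for q in((183.7,190.4),(183.5,190.0)): print(onz("side",*q,.111)-onz("side",185.05,196.37,.085))
u,v=blob(cv2.imread("pics/s2f.png"),(222-50-5,190,25,14),8,90)
e=cv2.fitEllipse(np.c_[u,v].astype(np.float32)); print(e)
# handle axis: red pixels rows
im=cv2.imread("pics/s2f.png"); u,v=blob(im,(174,155,12,25),0,120,40); p=np.polyfit(v,u,1); print("handle px slope",p,np.polyval(p,[160,172,190]),len(u))
print(proj("side",read_state()["tool_pos"]+np.array([[0,0,.02],[0,0,-.015],[0,0,-.0815]])))
E
```

```text
[-0.00021603  0.00110379  0.026     ]
[0.0014443  0.00054417 0.026     ]
((185.0568389892578, 196.34368896484375), (6.5306925773620605, 9.16429615020752), 78.39136505126953)
handle px slope [1.26230346e-01 1.58756008e+02] [178.95286335 180.46762751 182.73977374] 64
[[178.86721009 163.48190138]
 [180.51190876 172.94343732]
 [183.46441697 189.78141511]]
```

The side view shows the tip at about (183.6,190.2), just above the ring at (185.1,196.4), which puts it within 1 mm of the hole. I'll descend carefully.

Emit:
play_rows:
  motion:
    - {"tx":-0.02,"ty":0.03,"tz":0.2,"ax":0,"ay":0,"az":0,"gripper":1}
    - {"tx":0,"ty":0,"tz":0.3,"ax":0,"ay":0,"az":0,"gripper":1}
    - {"tx":0,"ty":0,"tz":0.3,"ax":0,"ay":0,"az":0,"gripper":1}
    - {"tx":0,"ty":0,"tz":0.1,"ax":0,"ay":0,"az":0,"gripper":1}
    - {"tx":0,"ty":0,"tz":0.05,"ax":0,"ay":0,"az":0,"gripper":1}
    - {"tx":0,"ty":0,"tz":0.04,"ax":0,"ay":0,"az":0,"gripper":1}
    - {"tx":0,"ty":0,"tz":0.03,"ax":0,"ay":0,"az":0,"gripper":1}
    - {"tx":0,"ty":0,"tz":0.03,"ax":0,"ay":0,"az":0,"gripper":1}
    - {"tx":0,"ty":0,"tz":0,"ax":0,"ay":0,"az":0,"gripper":1}

```text
time_s: 7.3
tool_pos: [0.651, 0.1937, 0.1672]
ee_rot: [1.0, 0.0, 0.0, -0.0]
wrist_force: [1.2, 0.2, -0.5]
gripper_width: 0.0152
finger_force: 39.1
```

Emit:
play_rows:
  motion:
    - {"tx":-0.01,"ty":0,"tz":0.03,"ax":0,"ay":0,"az":0,"gripper":1}
    - {"tx":0,"ty":0,"tz":0.03,"ax":0,"ay":0,"az":0,"gripper":1}
    - {"tx":0,"ty":0,"tz":0.03,"ax":0,"ay":0,"az":0,"gripper":1}
    - {"tx":0,"ty":0,"tz":0.03,"ax":0,"ay":0,"az":0,"gripper":1}
    - {"tx":0,"ty":0,"tz":0,"ax":0,"ay":0,"az":0,"gripper":1}

```text
time_s: 7.72
tool_pos: [0.6504, 0.1936, 0.1638]
ee_rot: [1.0, 0.0, -0.0, 0.0]
wrist_force: [-0.1, -0.0, -0.5]
gripper_width: 0.0149
finger_force: 39.1
```

Emit:
play_rows:
  motion:
    - {"tx":0,"ty":0,"tz":0.03,"ax":0,"ay":0,"az":0,"gripper":1}
    - {"tx":0,"ty":0,"tz":0.03,"ax":0,"ay":0,"az":0,"gripper":1}
    - {"tx":0,"ty":0,"tz":0.03,"ax":0,"ay":0,"az":0,"gripper":1}
    - {"tx":0,"ty":0,"tz":0.03,"ax":0,"ay":0,"az":0,"gripper":1}
    - {"tx":0,"ty":0,"tz":0,"ax":0,"ay":0,"az":0,"gripper":1}

```text
time_s: 8.13
tool_pos: [0.6504, 0.1936, 0.1607]
ee_rot: [1.0, 0.0, -0.0, 0.0]
wrist_force: [0.5, -0.2, -0.4]
gripper_width: 0.0147
finger_force: 39.1
```

The tip is now 6 mm below the mouth with no contact force, so it's in the hole.

Emit:
play_rows:
  motion:
    - {"tx":0,"ty":0,"tz":0.04,"ax":0,"ay":0,"az":0,"gripper":1}
    - {"tx":0,"ty":0,"tz":0.04,"ax":0,"ay":0,"az":0,"gripper":1}
    - {"tx":0,"ty":0,"tz":0.04,"ax":0,"ay":0,"az":0,"gripper":1}
    - {"tx":0,"ty":0,"tz":0.04,"ax":0,"ay":0,"az":0,"gripper":1}
    - {"tx":0,"ty":0,"tz":0.04,"ax":0,"ay":0,"az":0,"gripper":1}
    - {"tx":0,"ty":0,"tz":0.04,"ax":0,"ay":0,"az":0,"gripper":1}
    - {"tx":0,"ty":0,"tz":0.04,"ax":0,"ay":0,"az":0,"gripper":1}
    - {"tx":0,"ty":0,"tz":0,"ax":0,"ay":0,"az":0,"gripper":1}

```text
time_s: 8.8
tool_pos: [0.6504, 0.1936, 0.1537]
ee_rot: [1.0, 0.0, -0.0, 0.0]
wrist_force: [-0.5, -0.1, -0.3]
gripper_width: 0.0147
finger_force: 39.1
```

Emit:
play_rows:
  motion:
    - {"tx":0,"ty":0,"tz":0.04,"ax":0,"ay":0,"az":0,"gripper":1}
    - {"tx":0,"ty":0,"tz":0.04,"ax":0,"ay":0,"az":0,"gripper":1}
    - {"tx":0,"ty":0,"tz":0.04,"ax":0,"ay":0,"az":0,"gripper":1}
    - {"tx":0,"ty":0,"tz":0,"ax":0,"ay":0,"az":0,"gripper":1}

```text
time_s: 9.13
tool_pos: [0.6504, 0.1936, 0.1507]
ee_rot: [1.0, 0.0, -0.0, 0.0]
wrist_force: [0.3, 0.6, -0.1]
gripper_width: 0.0148
finger_force: 39.1
```

Emit:
play_rows:
  motion:
    - {"tx":0,"ty":0,"tz":0.04,"ax":0,"ay":0,"az":0,"gripper":1}
    - {"tx":0,"ty":0,"tz":0.04,"ax":0,"ay":0,"az":0,"gripper":1}
    - {"tx":0,"ty":0,"tz":0.04,"ax":0,"ay":0,"az":0,"gripper":1}
    - {"tx":0,"ty":0,"tz":0.04,"ax":0,"ay":0,"az":0,"gripper":1}
    - {"tx":0,"ty":0,"tz":0,"ax":0,"ay":0,"az":0,"gripper":1}

```text
time_s: 9.55
tool_pos: [0.6504, 0.1935, 0.1467]
ee_rot: [1.0, 0.0, -0.0, 0.0]
wrist_force: [0.8, 0.4, -0.4]
gripper_width: 0.0147
finger_force: 39.1
```

Emit:
play_rows:
  motion:
    - {"tx":0,"ty":0,"tz":0.04,"ax":0,"ay":0,"az":0,"gripper":1}
    - {"tx":0,"ty":0,"tz":0.04,"ax":0,"ay":0,"az":0,"gripper":1}
    - {"tx":0,"ty":0,"tz":0.04,"ax":0,"ay":0,"az":0,"gripper":1}
    - {"tx":0,"ty":0,"tz":0.04,"ax":0,"ay":0,"az":0,"gripper":1}
    - {"tx":0,"ty":0,"tz":0,"ax":0,"ay":0,"az":0,"gripper":1}

```text
time_s: 9.97
tool_pos: [0.6504, 0.1935, 0.1427]
ee_rot: [1.0, 0.0, -0.0, 0.0]
wrist_force: [-0.1, 0.8, -0.4]
gripper_width: 0.0146
finger_force: 39.1
```

Emit:
play_rows:
  motion:
    - {"tx":0,"ty":0,"tz":0.04,"ax":0,"ay":0,"az":0,"gripper":1}
    - {"tx":0,"ty":0,"tz":0.04,"ax":0,"ay":0,"az":0,"gripper":1}
    - {"tx":0,"ty":0,"tz":0.04,"ax":0,"ay":0,"az":0,"gripper":1}
    - {"tx":0,"ty":0,"tz":0.04,"ax":0,"ay":0,"az":0,"gripper":1}
    - {"tx":0,"ty":0,"tz":0,"ax":0,"ay":0,"az":0,"gripper":1}

```text
time_s: 10.38
tool_pos: [0.6514, 0.1937, 0.1407]
ee_rot: [1.0, 0.0, 0.001, -0.0]
wrist_force: [-1.2, 0.2, 6.0]
gripper_width: 0.015
finger_force: 39.8
```

Contact: 6 N upward. I'll hold two rows to see it settle.

Emit:
play_rows:
  motion:
    - {"tx":0,"ty":0,"tz":0,"ax":0,"ay":0,"az":0,"gripper":1}
    - {"tx":0,"ty":0,"tz":0,"ax":0,"ay":0,"az":0,"gripper":1}

```text
time_s: 10.55
tool_pos: [0.6514, 0.1938, 0.1408]
ee_rot: [1.0, 0.0, 0.001, -0.0]
wrist_force: [-1.2, -0.4, 6.2]
gripper_width: 0.0152
finger_force: 39.8
```

Emit:
play_rows:
  motion:
    - {"tx":0,"ty":0,"tz":0.02,"ax":0,"ay":0,"az":0,"gripper":1}
    - {"tx":0,"ty":0,"tz":0.02,"ax":0,"ay":0,"az":0,"gripper":1}
    - {"tx":0,"ty":0,"tz":0.02,"ax":0,"ay":0,"az":0,"gripper":1}
    - {"tx":0,"ty":0,"tz":0,"ax":0,"ay":0,"az":0,"gripper":1}

```text
time_s: 10.88
tool_pos: [0.6516, 0.1938, 0.1397]
ee_rot: [1.0, 0.0, 0.001, -0.0]
wrist_force: [-2.0, -0.7, 7.6]
gripper_width: 0.0148
finger_force: 39.8
```

Emit:
play_rows:
  motion:
    - {"tx":0,"ty":0,"tz":0.02,"ax":0,"ay":0,"az":0,"gripper":1}
    - {"tx":0,"ty":0,"tz":0.02,"ax":0,"ay":0,"az":0,"gripper":1}
    - {"tx":0,"ty":0,"tz":0,"ax":0,"ay":0,"az":0,"gripper":1}

```text
time_s: 11.13
tool_pos: [0.6516, 0.1938, 0.1387]
ee_rot: [1.0, 0.0, 0.001, -0.0]
wrist_force: [-1.1, -0.4, 7.1]
gripper_width: 0.0145
finger_force: 39.9
```

Emit:
play_rows:
  motion:
    - {"tx":0,"ty":0,"tz":0.01,"ax":0,"ay":0,"az":0,"gripper":1}
    - {"tx":0,"ty":0,"tz":0.01,"ax":0,"ay":0,"az":0,"gripper":1}
    - {"tx":0,"ty":0,"tz":0,"ax":0,"ay":0,"az":0,"gripper":1}
    - {"tx":0,"ty":0,"tz":0,"ax":0,"ay":0,"az":0,"gripper":1}
    - {"tx":0,"ty":0,"tz":0,"ax":0,"ay":0,"az":0,"gripper":1}

```text
time_s: 11.55
tool_pos: [0.6517, 0.1938, 0.1384]
ee_rot: [1.0, 0.0, 0.001, -0.0]
wrist_force: [-1.2, -0.5, 7.7]
gripper_width: 0.0154
finger_force: 39.9
```

```bash
python3 - <<'E'
from h import *
s,_=get_image("side"); cv2.imwrite("pics/s3f.png",s)
cv2.imwrite("pics/c3.png",cv2.resize(s[140:260,140:260],None,fx=5,fy=5,interpolation=cv2.INTER_CUBIC))
E
```

```text
(no output)
```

View pics/c3.png

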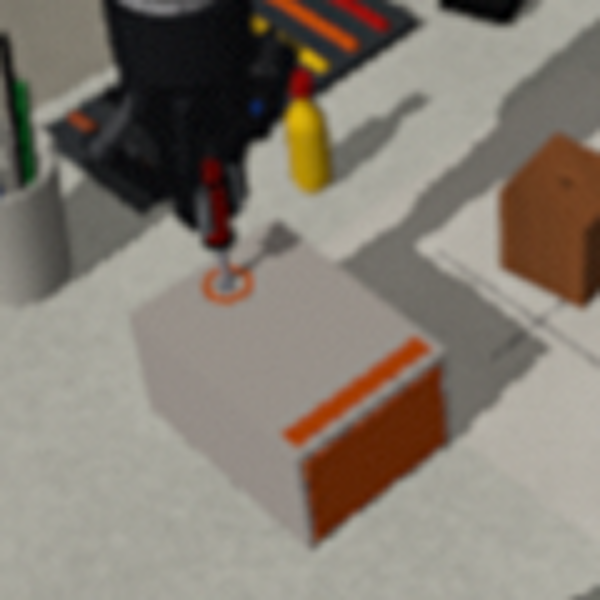

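The pin is in the hole and the tray, with its front at about (215,228), is still shut. I'll press a bit further.

Emit:
play_rows:
  motion:
    - {"tx":0,"ty":0,"tz":0.02,"ax":0,"ay":0,"az":0,"gripper":1}
    - {"tx":0,"ty":0,"tz":0.02,"ax":0,"ay":0,"az":0,"gripper":1}
    - {"tx":0,"ty":0,"tz":0,"ax":0,"ay":0,"az":0,"gripper":1}
    - {"tx":0,"ty":0,"tz":0,"ax":0,"ay":0,"az":0,"gripper":1}

```text
time_s: 11.93
tool_pos: [0.6517, 0.1938, 0.1374]
ee_rot: [1.0, 0.0, 0.001, -0.0]
wrist_force: [-1.2, -0.5, 7.9]
gripper_width: 0.015
finger_force: 39.9
```

```bash
cat > tray.py <<'E'
from h import *
# tray out: side view orange front region; report change vs s3f and state
a=cv2.imread("pics/s3f.png"); s,_=get_image("side")
d=np.abs(s.astype(int)-a).sum(2)[195:275,165:250]; u,v=blob(s,(165,195,90,80),8,150); st=read_state()
print("changed px",(d>60).sum(),"orange px",len(u),"max row",v.max(),st["tool_pos"].round(4),st["wrist_force"].round(1),st["time_s"])
cv2.imwrite("pics/last.png",s)
E
python3 tray.py
```

```text
changed px 0 orange px 587 max row 247 [0.6517 0.1938 0.1374] [-1.9 -1.1  7.4] 11.9833
```

Emit:
play_rows:
  motion:
    - {"tx":0,"ty":0,"tz":0.02,"ax":0,"ay":0,"az":0,"gripper":1}
    - {"tx":0,"ty":0,"tz":0.02,"ax":0,"ay":0,"az":0,"gripper":1}
    - {"tx":0,"ty":0,"tz":0,"ax":0,"ay":0,"az":0,"gripper":1}
    - {"tx":0,"ty":0,"tz":0,"ax":0,"ay":0,"az":0,"gripper":1}

```text
time_s: 12.32
tool_pos: [0.6514, 0.1938, 0.1357]
ee_rot: [1.0, 0.0, 0.001, -0.0]
wrist_force: [-1.2, -0.3, 4.0]
gripper_width: 0.0149
finger_force: 39.7
```

```bash
python3 tray.py
```

```text
changed px 386 orange px 689 max row 249 [0.6513 0.1937 0.1354] [-0.9  0.7  4.1] 12.3667
```

It let go: the force dropped and the tray is moving. I'll hold the pin down.

Emit:
play_rows:
  motion:
    - {"tx":0,"ty":0,"tz":0,"ax":0,"ay":0,"az":0,"gripper":1}
    - {"tx":0,"ty":0,"tz":0,"ax":0,"ay":0,"az":0,"gripper":1}
    - {"tx":0,"ty":0,"tz":0,"ax":0,"ay":0,"az":0,"gripper":1}
    - {"tx":0,"ty":0,"tz":0,"ax":0,"ay":0,"az":0,"gripper":1}
    - {"tx":0,"ty":0,"tz":0,"ax":0,"ay":0,"az":0,"gripper":1}
    - {"tx":0,"ty":0,"tz":0,"ax":0,"ay":0,"az":0,"gripper":1}
    - {"tx":0,"ty":0,"tz":0,"ax":0,"ay":0,"az":0,"gripper":1}
    - {"tx":0,"ty":0,"tz":0,"ax":0,"ay":0,"az":0,"gripper":1}
    - {"tx":0,"ty":0,"tz":0,"ax":0,"ay":0,"az":0,"gripper":1}
    - {"tx":0,"ty":0,"tz":0,"ax":0,"ay":0,"az":0,"gripper":1}
    - {"tx":0,"ty":0,"tz":0,"ax":0,"ay":0,"az":0,"gripper":1}
    - {"tx":0,"ty":0,"tz":0,"ax":0,"ay":0,"az":0,"gripper":1}

```text
time_s: 13.37
tool_pos: [0.6511, 0.1937, 0.1344]
ee_rot: [1.0, 0.0, 0.001, -0.0]
wrist_force: [0.3, -0.7, 5.3]
gripper_width: 0.0149
finger_force: 39.7
```

```bash
python3 tray.py; python3 -c "
import cv2;s=cv2.imread('pics/last.png');cv2.imwrite('pics/c4.png',cv2.resize(s[140:270,140:260],None,fx=4.5,fy=4.5,interpolation=cv2.INTER_CUBIC))"
```

```text
changed px 1058 orange px 848 max row 257 [0.6511 0.1937 0.1345] [0.1 0.9 4.7] 13.4167
```

View pics/c4.png

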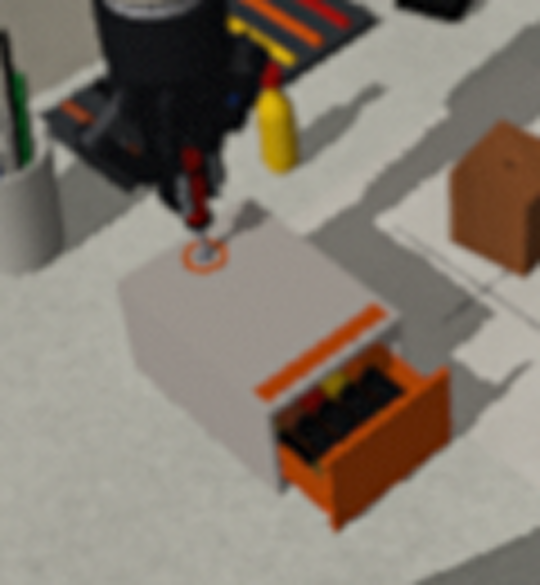

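The tray is out, with its front corner at about (215,257). I'll hold a little longer and check that it has stopped.

Emit:
play_rows:
  motion:
    - {"tx":0,"ty":0,"tz":0,"ax":0,"ay":0,"az":0,"gripper":1}
    - {"tx":0,"ty":0,"tz":0,"ax":0,"ay":0,"az":0,"gripper":1}
    - {"tx":0,"ty":0,"tz":0,"ax":0,"ay":0,"az":0,"gripper":1}
    - {"tx":0,"ty":0,"tz":0,"ax":0,"ay":0,"az":0,"gripper":1}
    - {"tx":0,"ty":0,"tz":0,"ax":0,"ay":0,"az":0,"gripper":1}
    - {"tx":0,"ty":0,"tz":0,"ax":0,"ay":0,"az":0,"gripper":1}
    - {"tx":0,"ty":0,"tz":0,"ax":0,"ay":0,"az":0,"gripper":1}
    - {"tx":0,"ty":0,"tz":0,"ax":0,"ay":0,"az":0,"gripper":1}

```text
time_s: 14.08
tool_pos: [0.6511, 0.1937, 0.1345]
ee_rot: [1.0, 0.0, 0.001, -0.0]
wrist_force: [-0.0, 0.1, 5.4]
gripper_width: 0.0151
finger_force: 39.7
```

```bash
cp pics/last.png pics/prev.png; python3 tray.py; python3 - <<'E'
from h import *
a=cv2.imread("pics/prev.png").astype(int);b=cv2.imread("pics/last.png")
print("change since",(np.abs(a-b).sum(2)[195:275,165:250]>60).sum())
# bottom-left corner of front, before/after (z~0.005)
m=lambda f:(lambda u,v:(u[np.argmax(v)],v.max()))(*blob(cv2.imread(f),(165,195,90,80),8,150))
for f in("pics/s3f.png","pics/last.png"): print(m(f),onz("side",*map(float,m(f)),.005))
E
```

```text
changed px 1053 orange px 847 max row 257 [0.6511 0.1937 0.1344] [-0.5  0.4  4.4] 14.1333
change since 0
(np.int64(203), np.int64(247)) [0.52330413 0.23941714 0.005     ]
(np.int64(214), np.int64(257)) [0.47577291 0.23924131 0.005     ]
```

The tray is fully out (47.5 mm measured) and stationary. I'll lift the pin out.

Emit:
play_rows:
  motion:
    - {"tx":0,"ty":0,"tz":-0.15,"ax":0,"ay":0,"az":0,"gripper":1}
    - {"tx":0,"ty":0,"tz":-0.25,"ax":0,"ay":0,"az":0,"gripper":1}
    - {"tx":0,"ty":0,"tz":-0.3,"ax":0,"ay":0,"az":0,"gripper":1}
    - {"tx":0,"ty":0,"tz":-0.4,"ax":0,"ay":0,"az":0,"gripper":1}
    - {"tx":0,"ty":0,"tz":-0.4,"ax":0,"ay":0,"az":0,"gripper":1}
    - {"tx":0,"ty":0,"tz":-0.4,"ax":0,"ay":0,"az":0,"gripper":1}
    - {"tx":0,"ty":0,"tz":-0.4,"ax":0,"ay":0,"az":0,"gripper":1}
    - {"tx":0,"ty":0,"tz":-0.15,"ax":0,"ay":0,"az":0,"gripper":1}
    - {"tx":0,"ty":0,"tz":0,"ax":0,"ay":0,"az":0,"gripper":1}
    - {"tx":0,"ty":0,"tz":0,"ax":0,"ay":0,"az":0,"gripper":1}

```text
time_s: 14.97
tool_pos: [0.6507, 0.1936, 0.1958]
ee_rot: [1.0, 0.0, 0.0, -0.0]
wrist_force: [-0.4, -1.0, -1.0]
gripper_width: 0.0148
finger_force: 39.3
```

Emit:
play_rows:
  motion:
    - {"tx":-0.15,"ty":0.5,"tz":0,"ax":0,"ay":0,"az":0,"gripper":1}
    - {"tx":-0.28,"ty":0.9,"tz":0,"ax":0,"ay":0,"az":0,"gripper":1}
    - {"tx":-0.28,"ty":0.9,"tz":0,"ax":0,"ay":0,"az":0,"gripper":1}
    - {"tx":-0.28,"ty":0.9,"tz":0,"ax":0,"ay":0,"az":0,"gripper":1}
    - {"tx":-0.28,"ty":0.9,"tz":0,"ax":0,"ay":0,"az":0,"gripper":1}
    - {"tx":-0.28,"ty":0.9,"tz":0,"ax":0,"ay":0,"az":0,"gripper":1}
    - {"tx":-0.28,"ty":0.9,"tz":0,"ax":0,"ay":0,"az":0,"gripper":1}
    - {"tx":-0.28,"ty":0.9,"tz":0,"ax":0,"ay":0,"az":0,"gripper":1}
    - {"tx":-0.28,"ty":0.8,"tz":0,"ax":0,"ay":0,"az":0,"gripper":1}
    - {"tx":-0.2,"ty":0.55,"tz":0,"ax":0,"ay":0,"az":0,"gripper":1}
    - {"tx":-0.1,"ty":0.28,"tz":0,"ax":0,"ay":0,"az":0,"gripper":1}
    - {"tx":0,"ty":0,"tz":0,"ax":0,"ay":0,"az":0,"gripper":1}

```text
time_s: 15.97
tool_pos: [0.5825, -0.0187, 0.1948]
ee_rot: [1.0, -0.001, -0.0, 0.0]
wrist_force: [0.3, 0.5, 0.1]
gripper_width: 0.0151
finger_force: 39.3
```

Emit:
play_rows:
  motion:
    - {"tx":0,"ty":0,"tz":0,"ax":0,"ay":0,"az":0,"gripper":1}
    - {"tx":0,"ty":0,"tz":0,"ax":0,"ay":0,"az":0,"gripper":1}
    - {"tx":0,"ty":0,"tz":0,"ax":0,"ay":0,"az":0,"gripper":1}

```text
time_s: 16.22
tool_pos: [0.5837, -0.0162, 0.1953]
ee_rot: [1.0, 0.001, 0.0, -0.0]
wrist_force: [-0.3, -0.4, -1.3]
gripper_width: 0.0151
finger_force: 39.3
```

```bash
python3 - <<'E'
from h import *
s,_=get_image("side"); cv2.imwrite("pics/s5f.png",s)
p=read_state()["tool_pos"]; print(p,proj("side",p-[0,0,.0815]),"socket",proj("side",[.581,-.0175,.072]))
cv2.imwrite("pics/c5.png",cv2.resize(s[130:205,225:285],None,fx=8,fy=8,interpolation=cv2.INTER_CUBIC))
E
```

```text
[ 0.58365149 -0.0162136   0.1952235 ] [[252.53345845 165.53438006]] socket [[253.3962939 175.6973741]]
```

View pics/c5.png

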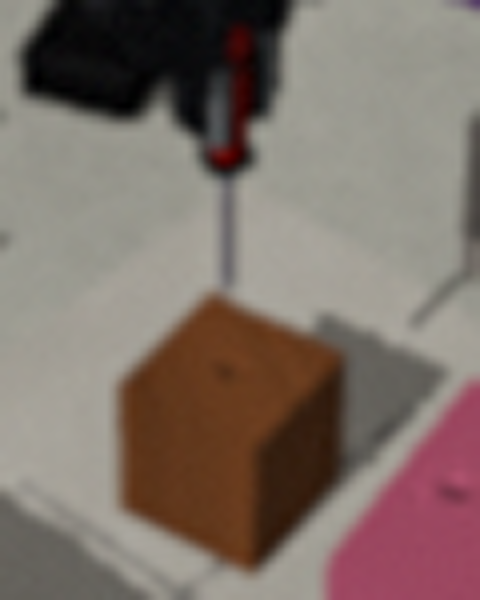

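```bash
python3 - <<'E'
from h import *
print(onz("side",253.2,165.4,.1137),onz("side",252.8,175.8,.072),onz("side",253.4,175.8,.072))
p=np.array([ 0.58365149,-0.0162136,0.1952235])
print((proj("side",p+np.array([[0,0,.041],[0,0,-.015],[0,0,-.0815]]))+.5-[225,130])*8)
im=cv2.imread("pics/s5f.png"); g=cv2.cvtColor(im,cv2.COLOR_BGR2GRAY)
print(g[172:180,246:261]); print(g[160:168,248:258])
E
```

```text
[ 0.58269214 -0.01808849  0.1137    ] [ 0.58196162 -0.0158639   0.072     ] [ 0.58066809 -0.01718928  0.072     ]
[[225.21513367  30.78138376]
 [224.76230347 153.19882162]
 [224.26766996 288.27503613]]
[[81 67 67 69 69 71 72 69 71 69 67 65 67 69 66]
 [67 67 68 67 69 71 71 72 70 70 67 68 68 69 70]
 [64 65 69 67 70 71 71 72 74 72 69 67 68 69 69]
 [64 66 68 67 70 66 63 66 70 75 72 69 67 68 69]
 [63 65 67 68 69 67 59 55 65 69 69 69 67 66 68]
 [65 65 66 67 68 69 63 62 66 68 69 70 68 67 66]
 [65 65 65 67 69 69 70 68 70 71 71 70 70 68 67]
 [66 65 65 67 68 68 69 70 69 70 70 70 69 69 68]]
[[160 161 163 160 135 107 134 160 165 164]
 [160 162 164 160 136 107 134 160 164 165]
 [161 162 166 162 136 107 135 160 164 164]
 [161 161 163 161 135 106 134 160 164 164]
 [159 164 164 161 137 109 134 160 163 165]
 [162 163 162 157 138 119 142 161 165 165]
 [164 157 144 129 121 131 151 164 167 164]
 [159 142 114  89  89 109 135 154 163 166]]
```

The side view shows the pin hanging vertically, with its tip at about (253.0,165.4) above the socket at about (252.8,175.9). I'll go back down on the recorded grasp position, gently near the mouth.

Emit:
play_rows:
  motion:
    - {"tx":-0.03,"ty":0.01,"tz":0.2,"ax":0,"ay":0,"az":0,"gripper":1}
    - {"tx":0,"ty":0,"tz":0.4,"ax":0,"ay":0,"az":0,"gripper":1}
    - {"tx":0,"ty":0,"tz":0.4,"ax":0,"ay":0,"az":0,"gripper":1}
    - {"tx":0,"ty":0,"tz":0.3,"ax":0,"ay":0,"az":0,"gripper":1}
    - {"tx":0,"ty":0,"tz":0.15,"ax":0,"ay":0,"az":0,"gripper":1}
    - {"tx":0,"ty":0,"tz":0.05,"ax":0,"ay":0,"az":0,"gripper":1}
    - {"tx":0,"ty":0,"tz":0,"ax":0,"ay":0,"az":0,"gripper":1}
    - {"tx":0,"ty":0,"tz":0,"ax":0,"ay":0,"az":0,"gripper":1}
    - {"tx":0,"ty":0,"tz":0,"ax":0,"ay":0,"az":0,"gripper":1}

```text
time_s: 17.02
tool_pos: [0.5831, -0.0175, 0.1583]
ee_rot: [1.0, 0.0, 0.001, 0.0]
wrist_force: [1.1, 0.2, 0.6]
gripper_width: 0.0152
finger_force: 39.3
```

Next, 5 mm down in 1 mm rows, to about 2.5 mm inside the mouth.

Emit:
play_rows:
  motion:
    - {"tx":0,"ty":-0.01,"tz":0.04,"ax":0,"ay":0,"az":0,"gripper":1}
    - {"tx":0,"ty":0,"tz":0.04,"ax":0,"ay":0,"az":0,"gripper":1}
    - {"tx":0,"ty":0,"tz":0.04,"ax":0,"ay":0,"az":0,"gripper":1}
    - {"tx":0,"ty":0,"tz":0.04,"ax":0,"ay":0,"az":0,"gripper":1}
    - {"tx":0,"ty":0,"tz":0.04,"ax":0,"ay":0,"az":0,"gripper":1}
    - {"tx":0,"ty":0,"tz":0.04,"ax":0,"ay":0,"az":0,"gripper":1}
    - {"tx":0,"ty":0,"tz":0,"ax":0,"ay":0,"az":0,"gripper":1}
    - {"tx":0,"ty":0,"tz":0,"ax":0,"ay":0,"az":0,"gripper":1}

```text
time_s: 17.68
tool_pos: [0.5825, -0.0172, 0.1516]
ee_rot: [1.0, 0.0, -0.0, 0.0]
wrist_force: [0.8, -0.7, -0.6]
gripper_width: 0.0149
finger_force: 39.3
```

Emit:
play_rows:
  motion:
    - {"tx":0.01,"ty":0,"tz":0.05,"ax":0,"ay":0,"az":0,"gripper":1}
    - {"tx":0,"ty":0,"tz":0.05,"ax":0,"ay":0,"az":0,"gripper":1}
    - {"tx":0,"ty":0,"tz":0.05,"ax":0,"ay":0,"az":0,"gripper":1}
    - {"tx":0,"ty":0,"tz":0.05,"ax":0,"ay":0,"az":0,"gripper":1}
    - {"tx":0,"ty":0,"tz":0,"ax":0,"ay":0,"az":0,"gripper":1}
    - {"tx":0,"ty":0,"tz":0,"ax":0,"ay":0,"az":0,"gripper":1}

```text
time_s: 18.18
tool_pos: [0.5828, -0.0171, 0.1466]
ee_rot: [1.0, 0.0, -0.0, -0.0]
wrist_force: [-0.1, -0.2, 0.2]
gripper_width: 0.0151
finger_force: 39.3
```

Emit:
play_rows:
  motion:
    - {"tx":0,"ty":0,"tz":0.15,"ax":0,"ay":0,"az":0,"gripper":1}
    - {"tx":0,"ty":0,"tz":0.2,"ax":0,"ay":0,"az":0,"gripper":1}
    - {"tx":0,"ty":0,"tz":0.25,"ax":0,"ay":0,"az":0,"gripper":1}
    - {"tx":0,"ty":0,"tz":0.25,"ax":0,"ay":0,"az":0,"gripper":1}
    - {"tx":0,"ty":0,"tz":0.25,"ax":0,"ay":0,"az":0,"gripper":1}
    - {"tx":0,"ty":0,"tz":0.25,"ax":0,"ay":0,"az":0,"gripper":1}
    - {"tx":0,"ty":0,"tz":0.25,"ax":0,"ay":0,"az":0,"gripper":1}
    - {"tx":0,"ty":0,"tz":0.25,"ax":0,"ay":0,"az":0,"gripper":1}
    - {"tx":0,"ty":0,"tz":0.15,"ax":0,"ay":0,"az":0,"gripper":1}
    - {"tx":0,"ty":0,"tz":0.08,"ax":0,"ay":0,"az":0,"gripper":1}
    - {"tx":0,"ty":0,"tz":0,"ax":0,"ay":0,"az":0,"gripper":1}
    - {"tx":0,"ty":0,"tz":0,"ax":0,"ay":0,"az":0,"gripper":1}

```text
time_s: 19.18
tool_pos: [0.583, -0.0172, 0.0948]
ee_rot: [1.0, 0.0, 0.0, 0.0]
wrist_force: [0.4, 0.6, 0.4]
gripper_width: 0.0149
finger_force: 39.3
```

Emit:
play_rows:
  motion:
    - {"tx":0,"ty":0,"tz":0.05,"ax":0,"ay":0,"az":0,"gripper":1}
    - {"tx":0,"ty":0,"tz":0.05,"ax":0,"ay":0,"az":0,"gripper":1}
    - {"tx":0,"ty":0,"tz":0.05,"ax":0,"ay":0,"az":0,"gripper":1}
    - {"tx":0,"ty":0,"tz":0.05,"ax":0,"ay":0,"az":0,"gripper":1}
    - {"tx":0,"ty":0,"tz":0.04,"ax":0,"ay":0,"az":0,"gripper":1}
    - {"tx":0,"ty":0,"tz":0.03,"ax":0,"ay":0,"az":0,"gripper":1}
    - {"tx":0,"ty":0,"tz":0,"ax":0,"ay":0,"az":0,"gripper":1}
    - {"tx":0,"ty":0,"tz":0,"ax":0,"ay":0,"az":0,"gripper":1}

```text
time_s: 19.85
tool_pos: [0.5829, -0.0171, 0.0886]
ee_rot: [1.0, 0.0, 0.0, 0.0]
wrist_force: [-1.2, 0.4, 4.8]
gripper_width: 0.0149
finger_force: 39.7
```

The collar is seated: same height as at the start, with a light contact force. I'll release and retreat straight up.

Emit:
play_rows:
  motion:
    - {"tx":0,"ty":0,"tz":-0.03,"ax":0,"ay":0,"az":0,"gripper":1}
    - {"tx":0,"ty":0,"tz":0,"ax":0,"ay":0,"az":0,"gripper":0.75}
    - {"tx":0,"ty":0,"tz":0,"ax":0,"ay":0,"az":0,"gripper":0.6}
    - {"tx":0,"ty":0,"tz":0,"ax":0,"ay":0,"az":0,"gripper":0.3}
    - {"tx":0,"ty":0,"tz":0,"ax":0,"ay":0,"az":0,"gripper":0}
    - {"tx":0,"ty":0,"tz":0,"ax":0,"ay":0,"az":0,"gripper":0}
    - {"tx":0,"ty":0,"tz":0,"ax":0,"ay":0,"az":0,"gripper":0}
    - {"tx":0,"ty":0,"tz":0,"ax":0,"ay":0,"az":0,"gripper":0}
    - {"tx":0,"ty":0,"tz":0,"ax":0,"ay":0,"az":0,"gripper":0}

```text
time_s: 20.6
tool_pos: [0.5829, -0.0172, 0.0888]
ee_rot: [1.0, 0.0, 0.0, -0.0]
wrist_force: [0.6, -0.1, 0.5]
gripper_width: 0.0851
finger_force: 0.0
```

Emit:
play_rows:
  motion:
    - {"tx":0,"ty":0,"tz":-0.2,"ax":0,"ay":0,"az":0,"gripper":0}
    - {"tx":0,"ty":0,"tz":-0.4,"ax":0,"ay":0,"az":0,"gripper":0}
    - {"tx":0,"ty":0,"tz":-0.6,"ax":0,"ay":0,"az":0,"gripper":0}
    - {"tx":0,"ty":0,"tz":-0.8,"ax":0,"ay":0,"az":0,"gripper":0}
    - {"tx":0,"ty":0,"tz":-0.8,"ax":0,"ay":0,"az":0,"gripper":0}
    - {"tx":0,"ty":0,"tz":-0.8,"ax":0,"ay":0,"az":0,"gripper":0}
    - {"tx":0,"ty":0,"tz":-0.8,"ax":0,"ay":0,"az":0,"gripper":0}
    - {"tx":0,"ty":0,"tz":-0.6,"ax":0,"ay":0,"az":0,"gripper":0}
    - {"tx":0,"ty":0,"tz":-0.3,"ax":0,"ay":0,"az":0,"gripper":0}
    - {"tx":0,"ty":0,"tz":0,"ax":0,"ay":0,"az":0,"gripper":0}
    - {"tx":0,"ty":0,"tz":0,"ax":0,"ay":0,"az":0,"gripper":0}

```text
time_s: 21.52
tool_pos: [0.583, -0.0172, 0.2218]
ee_rot: [1.0, 0.0, 0.001, 0.0]
wrist_force: [0.0, -0.8, -0.4]
gripper_width: 0.0854
finger_force: 0.0
```

```bash
python3 - <<'E'
from h import *
s,_=get_image("side"); cv2.imwrite("pics/s6f.png",s); a=cv2.imread("pics/side0.png")
f=lambda im:cv2.resize(im[130:270,160:330],None,fx=3,fy=3,interpolation=cv2.INTER_CUBIC)
cv2.imwrite("pics/c6.png",cv2.resize(s[110:270,160:360],None,fx=3.7,fy=3.7,interpolation=cv2.INTER_CUBIC))
for im in(a,s):
    u,v=blob(im,(245,155,16,25),0,150); print(len(u),u.mean(),v.mean(),v.min(),v.max())
E
```

```text
68 253.27941176470588 169.25 162 176
61 252.9016393442623 169.47540983606558 162 176
```

View pics/c6.png

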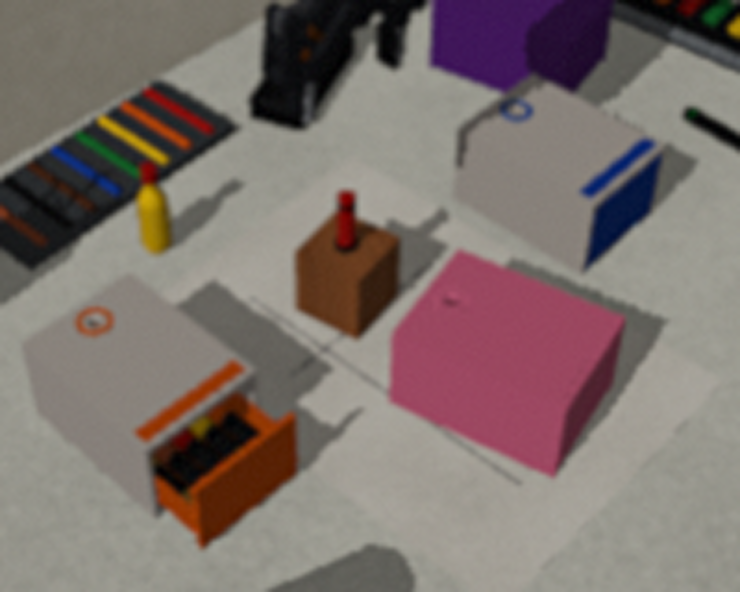

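The pin stands upright and home in its stand, with its handle at (253,169) as at the start. The orange tray is fully out, the blue unit is shut, and the gripper is clear, so I'll hand in.

```bash
python3 -c "from plant import finish_job; print(finish_job())"
```

```text
the job is handed in; nothing more can be done
None
```

The orange tray is fully out (about 47.5 mm measured), the highest force I read on the catch was about 8 N, the pin is back upright and home in its stand, the blue unit is shut, I touched nothing else, and I handed the job in at about 22 s; no verdict came back.

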